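# Put the luthier's planes back in their fitted tray

## Task

Put the four brass planes on the bench back in the fitted tray, each in the well made for its size, standing on its sole and lying lengthwise, fully down on the felt. Set each one down gently without dropping it, and leave the jar and the hammer where they are.

Things in the scene. Friction and masses are not known exactly. Their poses are not given: they have to be found in the camera images.
- plane_tiny: The smallest of four loose brass planes, standing on its sole: 38 mm long (x), 20 mm wide (y); parallel cheeks 22 mm high over the middle half of its length; steel iron and dark wedge slant out of the top towards -x, 29 mm high. Origin: centre of the sole's underside, z up. Grip across the cheeks (along y) at mid-length, fingertips above the lowest 8 mm to clear the well's rim.
- plane_small: The second smallest of four loose brass planes, standing on its sole: 56 mm long (x), 24 mm wide (y); parallel cheeks 25 mm high over the middle half of its length; steel iron and dark wedge slant out of the top towards -x, 32 mm high. Origin: centre of the sole's underside, z up. Grip across the cheeks (along y) at mid-length, fingertips above the lowest 8 mm to clear the well's rim.
- plane_medium: The second largest of four loose brass planes, standing on its sole: 74 mm long (x), 30 mm wide (y); parallel cheeks 28 mm high over the middle half of its length; steel iron and dark wedge slant out of the top towards -x, 35 mm high. Origin: centre of the sole's underside, z up. Grip across the cheeks (along y) at mid-length, fingertips above the lowest 8 mm to clear the well's rim.
- plane_large: The largest of four loose brass planes, standing on its sole: 92 mm long (x), 36 mm wide (y); parallel cheeks 32 mm high over the middle half of its length; steel iron and dark wedge slant out of the top towards -x, 39 mm high. Origin: centre of the sole's underside, z up. Grip across the cheeks (along y) at mid-length, fingertips above the lowest 8 mm to clear the well's rim.
- well_tiny: Fixed light wooden insert, 124 (x) by 70 (y) by 10 mm, for plane_tiny: a well 54 mm long (x), 36 mm wide (y), 6 mm deep with grey felt floor, centred in it. Origin: centre of the block's underside, 6 mm above the bench; well floor 4 mm, rim 10 mm above the origin. Four inserts lie side by side (71 mm apart along y) in a dark tray whose 6 mm walls end 14 mm above the bench.
- well_small: Fixed light wooden insert, 124 (x) by 70 (y) by 10 mm, for plane_small: a well 72 mm long (x), 40 mm wide (y), 6 mm deep with grey felt floor, centred in it. Origin: centre of the block's underside, 6 mm above the bench; well floor 4 mm, rim 10 mm above the origin. Four inserts lie side by side (71 mm apart along y) in a dark tray whose 6 mm walls end 14 mm above the bench.
- well_medium: Fixed light wooden insert, 124 (x) by 70 (y) by 10 mm, for plane_medium: a well 90 mm long (x), 46 mm wide (y), 6 mm deep with grey felt floor, centred in it. Origin: centre of the block's underside, 6 mm above the bench; well floor 4 mm, rim 10 mm above the origin. Four inserts lie side by side (71 mm apart along y) in a dark tray whose 6 mm walls end 14 mm above the bench.
- well_large: Fixed light wooden insert, 124 (x) by 70 (y) by 10 mm, for plane_large: a well 108 mm long (x), 52 mm wide (y), 6 mm deep with grey felt floor, centred in it. Origin: centre of the block's underside, 6 mm above the bench; well floor 4 mm, rim 10 mm above the origin. Four inserts lie side by side (71 mm apart along y) in a dark tray whose 6 mm walls end 14 mm above the bench.
- jar: Bystander: small closed amber glass jar with a black cap, 48 mm across, 58 mm high, loose among the planes. Origin: centre of its underside.
- hammer: Bystander: loose hammer 240 mm long lying beyond the planes, roughly along world y. Origin: underside, about the middle of its length.
Mind the look-alikes: they are no part of the job. Leave any green look-alike of the plane_tiny alone. What is shaped like the plane_large but blue is not meant.

How it is judged (in metres and radians):
At the end, for the whole second after the job is handed in: Each plane stands on its sole (within 0.12 rad of upright) on the floor of the well of its own size (sole within 3 mm of the floor's height), its centre within 13 mm of the well's centre and its length within 0.35 rad of the well's length, either way round; all released and at rest (horizontal distance between plane_tiny and well_tiny below 0.013 m and z of plane_tiny in the frame of well_tiny between 0.001 and 0.007 m and angle between the x axis of plane_tiny and the x axis of well_tiny, either way round below 0.35 rad and angle between each of plane_tiny, plane_small, plane_medium, plane_large's own z axis and vertical below 0.12 rad and linear speed of each of plane_tiny, plane_small, plane_medium, plane_large below 0.02 m/s and horizontal distance between plane_small and well_small below 0.013 m and z of plane_small in the frame of well_small between 0.001 and 0.007 m and angle between the x axis of plane_small and the x axis of well_small, either way round below 0.35 rad and horizontal distance between plane_medium and well_medium below 0.013 m and z of plane_medium in the frame of well_medium between 0.001 and 0.007 m and angle between the x axis of plane_medium and the x axis of well_medium, either way round below 0.35 rad and horizontal distance between plane_large and well_large below 0.013 m and z of plane_large in the frame of well_large between 0.001 and 0.007 m and angle between the x axis of plane_large and the x axis of well_large, either way round below 0.35 rad); the robot touches nothing.
It fails at once if a plane is dropped: let go with its sole more than about 25 mm above the floor of the wells ((height (world z) of plane_tiny above 0.036 m and contact force between the fingers and plane_tiny below 0.02 N) or (height (world z) of plane_small above 0.036 m and contact force between the fingers and plane_small below 0.02 N) or (height (world z) of plane_medium above 0.036 m and contact force between the fingers and plane_medium below 0.02 N) or (height (world z) of plane_large above 0.036 m and contact force between the fingers and plane_large below 0.02 N)).
It fails at once if the jar is pushed or carried more than 30 mm from its place (distance of jar from where it was at the start of the episode above 0.03 m).
It fails at once if the hammer is pushed or carried more than 30 mm from its place (distance of hammer from where it was at the start of the episode above 0.03 m).
It also fails if it takes over 93 s, if anything falls off the work surface, if the arm or the gripper's body presses on something with over 40 N, if the wrist force passes 120 N, or if a joint passes its speed limit or range.

## Robot

A 6-joint arm with a two-finger parallel gripper is mounted at the origin on the work surface. World frame = base frame: x ahead of the robot, y to its left, z up, the work surface at z = 0. Lengths are in m, angles in degrees, forces in N, time in s.
With the tool pointing down it reaches from about 0.4 to 0.825 m from the base axis. Payload 7 kg.
Tool frame: the origin (TCP) lies at the centre of the arm's flange, where the gripper is bolted on; the fingertips stand 178 mm ahead of it and the grasp point (between the pads) lies 159 mm ahead of it (tip_reach is the distance from the TCP to the fingertips, in m); z points along the fingers, y is the line along which they close (so a half turn about z gives the same grasp; the last joint's range is limited). The gripper opens to 88 mm and grips with 3 to 60 N. Pads are 19 mm wide; open, the fingers measure 130 mm over their backs; the gripper's body (78 mm by 193 mm) begins 47 mm behind the grasp point.
Start: joints at [-58.952, 20.546, 0.682, 0, -70.136, -16.507], TCP at [0.169, -0.653, 0.405] pointing down, gripper open.
Joint ranges: [-176.03, 176.03], [-82.01, 121.73], [-58.28, 71.71], [-173.87, 95.51], [-174.79, -0.11], [-173.66, 173.66]. Speed limits (degrees/s): [136.94, 136.94, 172.46, 180, 180, 180].

## Interface

Orientations are given as [roll, pitch, yaw] about the fixed x, y, z axes, in that order (R = Rz(yaw) Ry(pitch) Rx(roll)).
In Python, from plant import * gives the robot as it stands.
- The arm moves only by the shell command python3 -m handwheel 'ROWS'. ROWS is JSON, a list of rows, each a list of 7 numbers: the opening, from -1 (shut) to 1 (fully open), then the shift along the tool's x, y, z as a fraction of full scale, then the turn, a rotation vector about the tool's x, y, z as a fraction of full scale. A call has 1 to 5 rows; each row shifts and turns the commanded pose from where the row before left it, along the tool's axes as they then stand; what a row does not reach is not made up. Full scale, the value 1, is 0.025 m for a shift and 6 degrees for a turn. A row lasts 1/8 s, in which the tool goes at most 62.5 mm and 10.7 degrees, less where a joint would pass 70% of its speed; a pose out of reach is approached as far as the arm can. A call with a number of a shift or a turn outside -1 to 1 is refused whole. A call with a gripper value outside its range is refused whole. The fingers move at their own pace and stop on an object; the grip force is fixed at half the most. Time passes only in rows, so rows that do not move let the fingers close. It gives the time, the measured TCP pose, the force, the opening and the grip force at its end, in the units of the state.
- get_obs(): the state, without advancing time (a new reading comes with each control period).
- snapshot(name): name is "scene" or "top"; returns a dict with "color" (420x560x3 uint8, red, green, blue), "fx", "fy", "cx", "cy" (pixels), "R" (3x3) and "t" (3): a world point X has camera coordinates R X + t. Camera axes: x right, y down, z forward; pixel columns grow to the right and rows downward; lengths in m; the calibration is good to about 2 mm. A picture is of the moment at which its call begins. There is no depth.
- close_job(): hands the job in; it is judged then, once.
The state is a dict: "clock": time; "joint_pos": joint angles; "qvel": joint speeds; "tau": joint torques, N m; "tool_pos": TCP position; "orientation": TCP orientation; "force": force on the tool from outside, world axes, zero at the start; "moment": the same for the moment, N m; "opening": finger opening in m; "gripper_force": force on a finger pad.
Only numpy, scipy, OpenCV 4.12 (cv2) and the standard library are available. Lean on these libraries where they do the work, as an engineer would, in place of code of your own. Each camera call takes 0.05 s, during which the arm holds its last target. There are 200 camera calls.

## Working session

There is one attempt and no reset: what is moved stays moved. The work goes in short steps, Python scripts to look and compute and a shell command to move; the robot and the scene stay as the last step left them, time stands still between calls to the robot, and variables do not carry over. Pictures are saved under pics/ and viewed, at most 14 in all, crops included, and the job is handed in when it is done.

```bash
ls; mkdir -p pics
python3 - <<'E'
from plant import *
import cv2
print(get_obs())
for n in("scene","top"):
    s=snapshot(n); cv2.imwrite(f"pics/{n}0.png",s["color"][...,::-1]); print(n,s["fx"],s["cx"],s["cy"],s["R"],s["t"])
E
```

```text
pics
{'clock': 0.0, 'joint_pos': array([-5.89533080e+01,  2.05923033e+01,  6.34346440e-01, -1.63264579e-02,
       -7.01370467e+01, -1.65067149e+01]), 'qvel': array([-0.01075966,  0.03340114,  0.05462656,  0.10790811, -0.0850779 ,
        0.02861461]), 'tau': array([-1.81423053e-03, -5.82722962e+01,  2.93051845e+01,  6.99702144e+00,
        6.79300865e-03, -1.65119905e-04]), 'tool_pos': array([ 0.16940317, -0.65320597,  0.40372893]), 'orientation': array([ 1.79904551e+02, -1.22798645e-02, -1.65465573e+02]), 'force': array([ 0.31949257, -0.99036854, -0.59291405]), 'moment': array([ 0.01037663,  0.03139324, -0.03174936]), 'gripper_force': 0.0, 'opening': 0.0878558250563118}
scene 441.16863128824264 281.11213004024097 209.46099917380278 [[-0.23991584  0.97074107  0.01010812]
 [ 0.79761877  0.20304321 -0.56795929]
 [-0.5533938  -0.1282     -0.82299457]] [ 0.1674049  -0.47646333  1.46088879]
top 490.5239493546801 280.06324498575475 205.57853423613895 [[ 0.01985141 -0.99960385 -0.01995148]
 [-0.99287229 -0.01736429 -0.11791142]
 [ 0.11751826  0.02214998 -0.99282367]] [-0.01898464  0.61507741  1.08770825]
```

View pics/scene0.png

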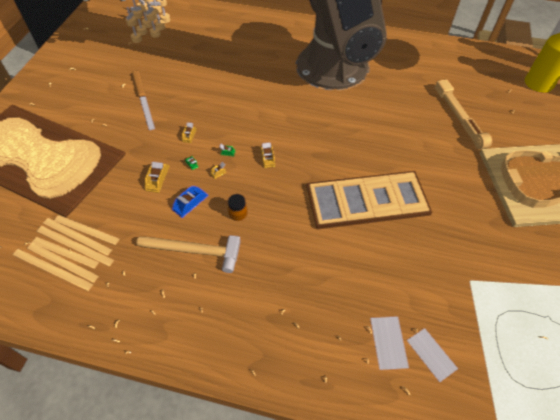

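View pics/top0.png

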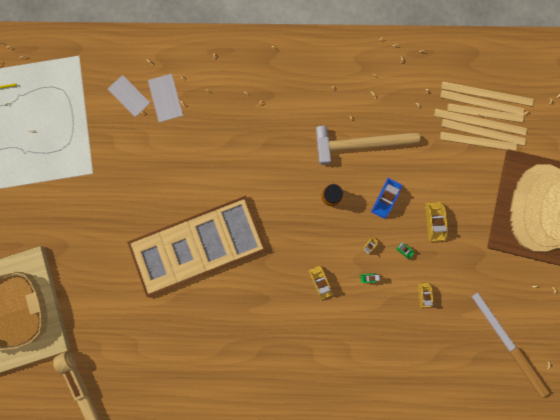

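```bash
cat > h.py <<'E'
from plant import *
import cv2, numpy as np
def ray(s,u,v):
    u=np.atleast_1d(np.asarray(u,float));v=np.atleast_1d(np.asarray(v,float))
    d=np.stack([(u-s["cx"])/s["fx"],(v-s["cy"])/s["fy"],np.ones(len(u))],1)@s["R"]
    return -s["R"].T@s["t"],d
def onz(s,u,v,z):
    c,d=ray(s,u,v); return c+d*((z-c[2])/d[:,2])[:,None]
def tri(a,pa,b,pb):
    P=[s_["K"]@np.c_[s_["R"],s_["t"]] for s_ in (a,b)]
    X=cv2.triangulatePoints(P[0],P[1],np.array(pa,float).reshape(-1,2).T,np.array(pb,float).reshape(-1,2).T)
    return (X[:3]/X[3]).T
def snap(n):
    s=snapshot(n); s["R"]=np.array(s["R"]);s["t"]=np.array(s["t"])
    s["K"]=np.array([[s["fx"],0,s["cx"]],[0,s["fy"],s["cy"]],[0,0,1.]]); return s
E
python3 - <<'E'
from h import *
T=cv2.imread("pics/top0.png");S=cv2.imread("pics/scene0.png")
a=cv2.resize(T[185:310,300:460],None,fx=5,fy=4.8,interpolation=3)[:600]
cv2.imwrite("pics/ctop.png",a)
b=cv2.resize(T[190:302,120:275],None,fx=5,fy=5,interpolation=3);cv2.imwrite("pics/ctray.png",b)
c=cv2.resize(S[115:220,140:290],None,fx=5,fy=5,interpolation=3);cv2.imwrite("pics/cscene.png",c)
E
```

```text
(no output)
```

View pics/ctop.png

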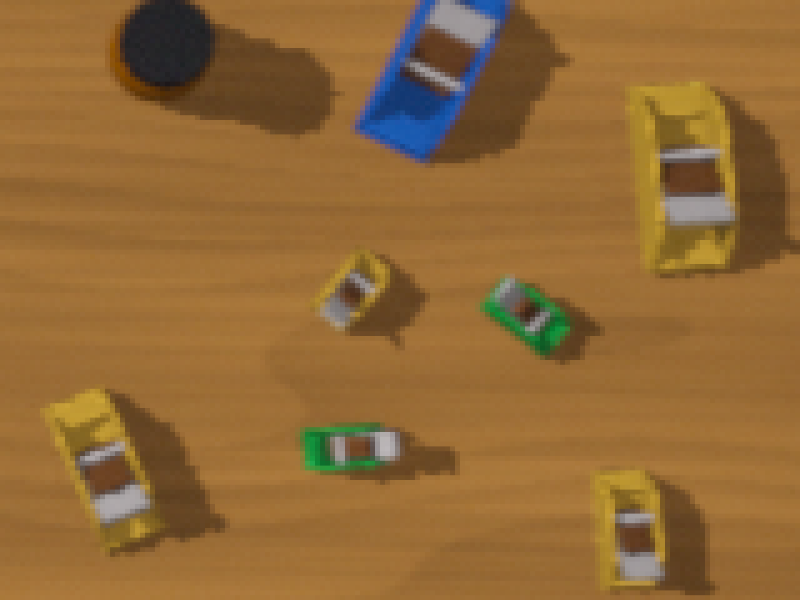

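View pics/ctray.png

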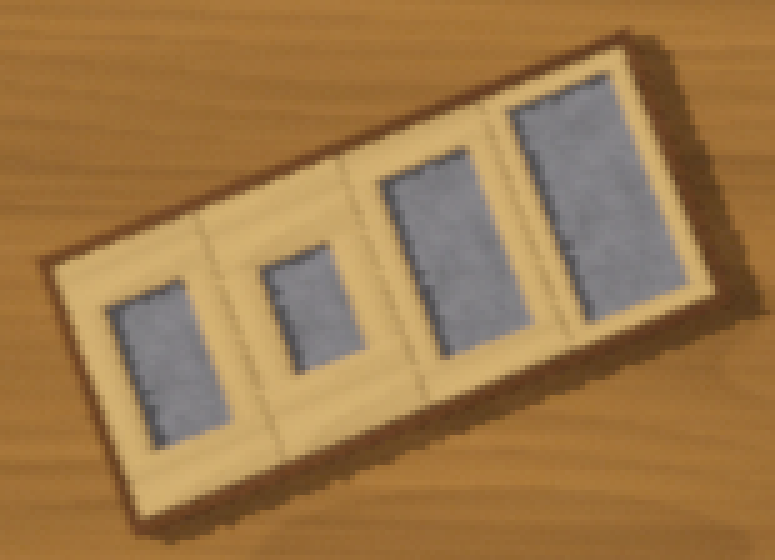

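View pics/cscene.png

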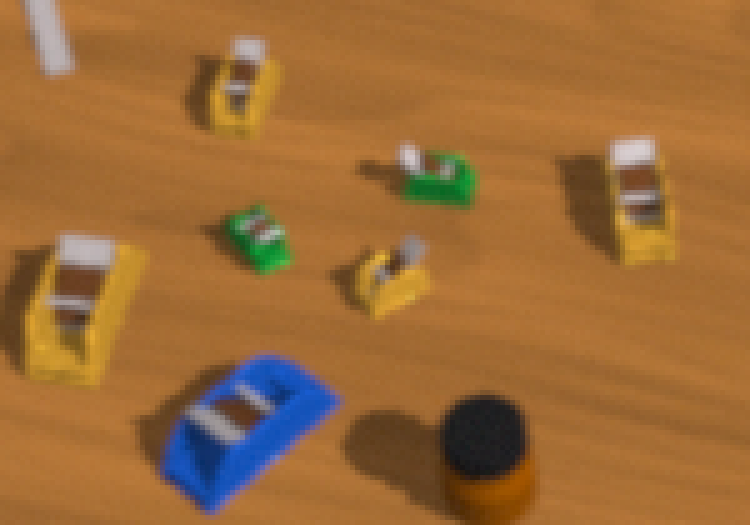

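```bash
cat > meas.py <<'E'
from h import *
def blobs(s,kind):
    hsv=cv2.cvtColor(s["color"],cv2.COLOR_RGB2HSV)
    m=cv2.inRange(hsv,(22,120,90),(32,255,255)) if kind=="brass" else cv2.inRange(hsv,(0,0,60),(179,60,200))
    m=cv2.morphologyEx(m,cv2.MORPH_CLOSE,np.ones((5,5) if kind=="brass" else (3,3)))
    cs,_=cv2.findContours(m,cv2.RETR_EXTERNAL,cv2.CHAIN_APPROX_NONE)
    out=[]
    for c in cs:
        if cv2.contourArea(c)<25: continue
        h=cv2.convexHull(c); M=cv2.moments(h)
        out.append((np.array([M["m10"],M["m01"]])/M["m00"],M["m00"],h[:,0].astype(float)))
    return out
def rect(s,h,z):
    P=onz(s,h[:,0],h[:,1],z)[:,:2]
    (c,wh,a)=cv2.minAreaRect((P*1000).astype(np.float32))
    if wh[0]<wh[1]: wh=wh[::-1]; a+=90
    return np.array(c),wh,(a+90)%180-90
E
python3 - <<'E'
from meas import *
t,s=snap("top"),snap("scene")
np.set_printoptions(precision=3,suppress=True)
for x in(t,s): print("cam",-x["R"].T@x["t"])
for k,(x0,x1,y0,y1),(a0,a1,b0,b1) in (("brass",(290,470,180,320),(140,290,115,220)),("felt",(130,270,195,300),(305,435,170,230))):
    B=[b for b in blobs(t,k) if x0<b[0][0]<x1 and y0<b[0][1]<y1]
    C=[b for b in blobs(s,k) if a0<b[0][0]<a1 and b0<b[0][1]<b1]
    print(k,len(B),len(C),[tuple(c[0].round())+(c[1],) for c in C])
    for b in B:
        # match by plane projection
        P=onz(t,*b[0],.012)[0]
        q=[np.linalg.norm(onz(s,*c[0],.012)[0]-P) for c in C]; j=int(np.argmin(q))
        print(b[0].round(1),b[1],"tri",tri(t,b[0],s,C[j][0])[0],"rect z12",*rect(t,b[2],.012),"scene",*rect(s,C[j][2],.012))
hsv=cv2.cvtColor(t["color"],cv2.COLOR_RGB2HSV); 
for p in((309,272),(435,205),(250,225),(110,250),(240,229)): print(p,hsv[p[1],p[0]])
print("jar",onz(t,333,194,.058),"blue",onz(t,387,198,.02),"greens",onz(t,[405,371],[250,279],.01),"hammer",onz(t,[324,420],[145,139],.02))
E
```

```text
cam [ 0.483 -0.032  1.152]
cam [1.229 0.122 0.93 ]
brass 3 0 []Traceback (most recent call last):
  File "<stdin>", line 12, in <module>
    return _wrapfunc(a, 'argmin', axis=axis, out=out, **kwds)
    return _wrapit(obj, method, *args, **kwds)
    result = getattr(arr, method)(*args, **kwds)
ValueError: attempt to get argmin of an empty sequence
```

Run:
```python
import cv2
T=cv2.cvtColor(cv2.imread("pics/top0.png"),cv2.COLOR_BGR2HSV);S=cv2.cvtColor(cv2.imread("pics/scene0.png"),cv2.COLOR_BGR2HSV)
for n,I,ps in(("T",T,[(318,270),(437,206),(430,225),(424,284),(376,242),(367,246),(400,300),(330,250),(240,229),(182,252),(250,215),(130,240)]),("S",S,[(156,188),(165,175),(268,163),(216,173),(188,140),(200,180),(250,180),(330,203),(382,196),(410,195),(311,180),(250,140)])):
    for p in ps: print(n,p,I[p[1],p[0]])
```

```text
T (318, 270) [ 22 185 194]
T (437, 206) [ 22 186 184]
T (430, 225) [ 21 186 171]
T (424, 284) [ 21 185 189]
T (376, 242) [ 21 188 174]
T (367, 246) [ 11  73 115]
T (400, 300) [ 16 164 151]
T (330, 250) [ 16 165 158]
T (240, 229) [138  10 133]
T (182, 252) [135   4 127]
T (250, 215) [ 17 144 142]
T (130, 240) [ 15 170 138]
S (156, 188) [ 20 198 191]
S (165, 175) [ 18 188 183]
S (268, 163) [ 19 199 211]
S (216, 173) [ 19 191 200]
S (188, 140) [ 19 192 169]
S (200, 180) [ 15 174 163]
S (250, 180) [ 15 174 177]
S (330, 203) [160   6 130]
S (382, 196) [150   6 130]
S (410, 195) [135   8 135]
S (311, 180) [ 15 176 149]
S (250, 140) [ 15 174 177]
```

```bash
sed -i 's/m=cv2.inRange(hsv,(22,120,90),(32,255,255)) if.*/m=cv2.inRange(hsv,(18,165,80),(28,255,255)) if kind=="brass" else cv2.inRange(hsv,(0,0,60),(179,60,200))/' meas.py
cat > run1.py <<'E'
from meas import *
t,s=snap("top"),snap("scene")
np.set_printoptions(precision=3,suppress=True)
for k,(x0,x1,y0,y1),(a0,a1,b0,b1) in (("brass",(290,470,180,320),(140,290,115,220)),("felt",(130,270,195,300),(305,435,170,230))):
    B=[b for b in blobs(t,k) if x0<b[0][0]<x1 and y0<b[0][1]<y1]
    C=[b for b in blobs(s,k) if a0<b[0][0]<a1 and b0<b[0][1]<b1]
    print(k,len(B),len(C),[tuple(c[0].round())+(c[1],) for c in C])
    for b in B:
        # match by plane projection
        P=onz(t,*b[0],.012)[0]
        q=[np.linalg.norm(onz(s,*c[0],.012)[0]-P) for c in C]; j=int(np.argmin(q))
        print(b[0].round(1),b[1],"tri",tri(t,b[0],s,C[j][0])[0],"rect z12",*rect(t,b[2],.012),"scene",*rect(s,C[j][2],.012))
print("jar",onz(t,333,194,.058),"blue",onz(t,387,198,.02),"greens",onz(t,[405,371],[250,279],.01),"hammer",onz(t,[324,420],[145,139],.02))
E
python3 run1.py
```

```text
brass 4 4 [(np.float64(217.0), np.float64(171.0), 132.0), (np.float64(155.0), np.float64(177.0), 496.5), (np.float64(268.0), np.float64(157.0), 233.5), (np.float64(188.0), np.float64(134.0), 168.0)]
[425.1 294.6] 337.5 tri [ 0.42  -0.343  0.009] rect z12 [ 420.094 -342.2  ] (56.158912658691406, 33.88563537597656) 1.235888123512268 scene [ 423.309 -342.613] (60.89681625366211, 36.907318115234375) 7.43393611907959
[320.3 282.1] 471.5 tri [ 0.443 -0.103  0.003] rect z12 [ 443.28  -103.265] (75.46624755859375, 34.10145568847656) 24.179506301879883 scene [450.579 -98.708] (73.97610473632812, 34.552833557128906) 23.3666934967041
[370.1 244.1] 146.5 tri [ 0.532 -0.218  0.011] rect z12 [ 530.784 -216.63 ] (38.9273567199707, 24.22057342529297) -38.20922088623047 scene [ 535.179 -219.808] (39.67587661743164, 39.436763763427734) 68.9917221069336
[436.  221.3] 791.5 tri [ 0.589 -0.372  0.005] rect z12 [ 588.037 -369.747] (93.30461883544922, 48.82160568237305) 4.52360725402832 scene [ 592.133 -372.087] (95.71287536621094, 54.25882339477539) 6.5502119064331055
felt 4 4 [(np.float64(381.0), np.floa
[... 482 characters left out ...]
4) 21.710208892822266 scene [504.121 219.268] (47.086997985839844, 29.956228256225586) 23.318939208984375
[210.8 240.2] 680.5 tri [0.534 0.153 0.013] rect z12 [534.461 152.852] (87.57485961914062, 43.14801025390625) 22.475875854492188 scene [531.712 153.191] (83.67047119140625, 40.899776458740234) 22.34573745727539
[239.2 229.1] 945.0 tri [0.561 0.088 0.013] rect z12 [561.634  87.132] (105.42194366455078, 49.55405807495117) 22.80828857421875 scene [559.014  87.488] (101.82550048828125, 47.186439514160156) 22.456031799316406
jar [[ 0.641 -0.126  0.058]] blue [[ 0.639 -0.255  0.02 ]] greens [[ 0.52  -0.297  0.01 ]
 [ 0.452 -0.219  0.01 ]] hammer [[ 0.763 -0.108  0.02 ]
 [ 0.78  -0.333  0.02 ]]
```

Candidates in the top view:
- **Large shape:** brass (437,222) or blue (387,198). I take the brass one.
- **Tiny shape:** brass (371,246), or green at (405,250) and (371,279). I take the brass one.
- **Other brass planes:** medium (321,283) and small (426,295). Lengths of about 39, 56, 75 and 93 mm match the description.
- **Wells, left to right:** small (154,262), tiny (182,251), medium (211,240), large (239,229).

The crop confirms the colours.

```bash
cat > calc.py <<'E'
# calc.py x y z yaw [x y z yaw ...] in mm/deg; legs after the first start from the previous target. Prints row units in tool axes.
import sys, numpy as np
from plant import *
o=get_obs(); p=np.array(o["tool_pos"])*1000; yaw=o["orientation"][2]
a=np.array(sys.argv[1:],float).reshape(-1,4)
print("at",p.round(1),np.round(o["orientation"],2))
for x,y,z,w in a:
    turn=-((w-yaw+180)%360-180)/6
    d=np.array([x,y,z])-p; c,s=np.cos(np.radians(w)),np.sin(np.radians(w))
    u=np.array([c*d[0]+s*d[1],s*d[0]-c*d[1],-d[2]])/25
    print("turn %.2f rows-units first, then shift"%turn,u.round(2),"xy rows>=",int(np.ceil(abs(u[:2]).max())),"each",(u[:2]/np.ceil(abs(u[:2]).max())).round(3))
    p=np.array([x,y,z]);yaw=w
E
python3 calc.py 420.5 -342 278 -177  420.5 -342 188 -177  420.5 -342 278 -177
```

```text
at [ 169.5 -653.3  404.3] [ 179.97   -0.   -165.46]
turn 1.92 rows-units first, then shift [-10.68  11.91   5.05] xy rows>= 12 each [-0.89   0.992]
turn -0.00 rows-units first, then shift [-0.   0.   3.6] xy rows>= 0 each [nan nan]
turn -0.00 rows-units first, then shift [-0.   0.  -3.6] xy rows>= 0 each [nan nan]calc.py:11: RuntimeWarning: invalid value encountered in divide
  print("turn %.2f rows-units first, then shift"%turn,u.round(2),"xy rows>=",int(np.ceil(abs(u[:2]).max())),"each",(u[:2]/np.ceil(abs(u[:2]).max())).round(3))
```

```bash
python3 -m handwheel '[[0.1,0,0,1,0,0,0.4],[0.1,0,0,1,0,0,0.4],[0.1,0,0,1,0,0,0.4],[0.1,0,0,1,0,0,0.4],[0.1,0,0,1,0,0,0.32]]' && python3 -m handwheel '[[0.1,-0.89,0.99,0,0,0,0],[0.1,-0.89,0.99,0,0,0,0],[0.1,-0.89,0.99,0,0,0,0],[0.1,-0.89,0.99,0,0,0,0],[0.1,-0.89,0.99,0,0,0,0]]' && python3 calc.py 420.5 -342 278 -177
```

```text
clock: 0.92
tool_pos: [0.1694, -0.6533, 0.2789]
orientation: [-180.0, 0.0, -177.0]
force: [-0.1, -0.6, 0.1]
opening: 0.0495
gripper_force: 0.0
clock: 1.55
tool_pos: [0.2746, -0.5231, 0.2797]
orientation: [-180.0, 0.0, -177.0]
force: [0.5, -0.7, 1.4]
opening: 0.048
gripper_force: 0.0
at [ 274.6 -523.1  279.7] [-1.7999e+02  1.0000e-02 -1.7698e+02]
turn 0.00 rows-units first, then shift [-6.21  6.93  0.07] xy rows>= 7 each [-0.886  0.99 ]
```

```bash
python3 -m handwheel '[[0.1,-0.89,0.99,0,0,0,0],[0.1,-0.89,0.99,0,0,0,0],[0.1,-0.89,0.99,0,0,0,0],[0.1,-0.89,0.99,0,0,0,0],[0.1,-0.89,0.99,0,0,0,0]]' && python3 -m handwheel '[[0.1,-0.89,0.99,0,0,0,0],[0.1,-0.87,0.99,0,0,0,0],[0.1,0,0,0.1,0,0,0],[0.1,0,0,0,0,0,0]]'
python3 - <<'E'
from h import *
o=get_obs(); print(o["tool_pos"],o["orientation"])
s,t=snap("scene"),snap("top")
a=cv2.resize(s["color"][90:190,130:290],(640,400));b=cv2.resize(t["color"][230:330,340:500],(640,400))
cv2.imwrite("pics/chk1.png",cv2.resize(np.vstack([a,b])[...,::-1],(480,600)))
E
```

```text
clock: 2.17
tool_pos: [0.3792, -0.3936, 0.2798]
orientation: [-180.0, 0.0, -177.0]
force: [0.5, -0.4, -0.2]
opening: 0.0478
gripper_force: 0.0
clock: 2.68
tool_pos: [0.4198, -0.3426, 0.277]
orientation: [180.0, -0.0, -176.9]
force: [-0.1, 0.8, 0.4]
opening: 0.0484
gripper_force: 0.0
[ 0.41983966 -0.34263843  0.2769778 ] [ 1.79987675e+02 -2.46802801e-02 -1.76946824e+02]
```

View pics/chk1.png

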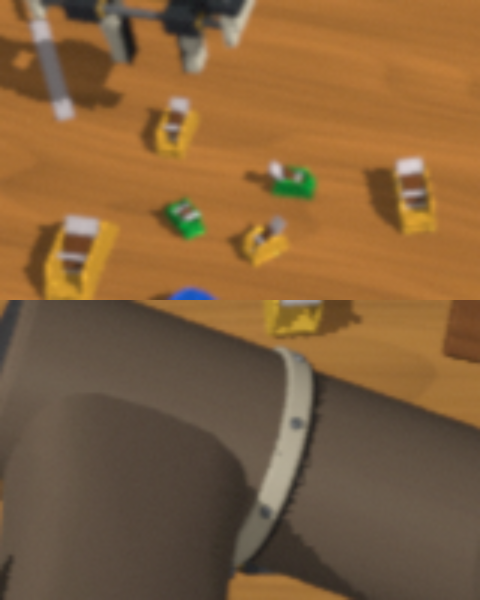

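The scene half shows the open fingers above the small brass plane, which stands free at crop (177,127). The top view is blocked by the arm. Descending.

```bash
python3 -m handwheel '[[0.1,0,0,0.9,0,0,0],[0.1,0,0,0.9,0,0,0],[0.1,0,0,0.9,0,0,0],[0.1,0,0,0.86,0,0,0],[0.1,0,0,0,0,0,0]]' && python3 -m handwheel '[[-1,0,0,0,0,0,0],[-1,0,0,0,0,0,0],[-1,0,0,0,0,0,0],[-1,0,0,0,0,0,0]]'
```

```text
clock: 3.4
tool_pos: [0.4188, -0.3431, 0.1868]
orientation: [179.9, -0.2, -177.1]
force: [0.1, -0.8, -0.1]
opening: 0.048
gripper_force: 0.0
clock: 3.9
tool_pos: [0.4202, -0.3428, 0.1889]
orientation: [-180.0, 0.1, -177.0]
force: [-0.9, 0.5, 6.5]
opening: 0.0235
gripper_force: 30.0
```

```bash
python3 -m handwheel '[[-1,0,0,-0.72,0,0,0],[-1,0,0,-0.72,0,0,-0.81],[-1,0,0,-0.72,0,0,-0.81],[-1,0,0,-0.72,0,0,-0.81],[-1,0,0,-0.72,0,0,-0.82]]' && python3 calc.py 480 284 278 -157.5
```

```text
clock: 4.53
tool_pos: [0.4197, -0.3425, 0.2786]
orientation: [180.0, -0.0, -157.3]
force: [-0.3, -0.8, -1.7]
opening: 0.0241
gripper_force: 30.0
at [ 419.7 -342.5  278.6] [ 1.7997e+02 -1.0000e-02 -1.5732e+02]
turn 0.03 rows-units first, then shift [-1.182e+01  2.223e+01  2.000e-02] xy rows>= 23 each [-0.514  0.967]
```

```bash
python3 -m handwheel '[[-1,-0.51,0.97,0,0,0,0],[-1,-0.51,0.97,0,0,0,0],[-1,-0.51,0.97,0,0,0,0],[-1,-0.51,0.97,0,0,0,0],[-1,-0.51,0.97,0,0,0,0]]' && python3 -m handwheel '[[-1,-0.51,0.97,0,0,0,0],[-1,-0.51,0.97,0,0,0,0],[-1,-0.51,0.97,0,0,0,0],[-1,-0.51,0.97,0,0,0,0],[-1,-0.51,0.97,0,0,0,0]]' && python3 -m handwheel '[[-1,-0.51,0.97,0,0,0,0],[-1,-0.51,0.97,0,0,0,0],[-1,-0.51,0.97,0,0,0,0],[-1,-0.51,0.97,0,0,0,0],[-1,-0.51,0.97,0,0,0,0]]' && python3 -m handwheel '[[-1,-0.51,0.97,0,0,0,0],[-1,-0.51,0.97,0,0,0,0],[-1,-0.51,0.97,0,0,0,0],[-1,-0.51,0.97,0,0,0,0],[-1,0,0,0,0,0,0]]' && python3 calc.py 480 284 278 -157.5
```

```text
clock: 5.15
tool_pos: [0.4321, -0.2054, 0.2781]
orientation: [180.0, -0.0, -157.5]
force: [1.5, 0.4, -2.5]
opening: 0.024
gripper_force: 30.0
clock: 5.78
tool_pos: [0.4446, -0.069, 0.2781]
orientation: [180.0, -0.0, -157.5]
force: [-0.6, -0.5, -1.5]
opening: 0.0236
gripper_force: 30.0
clock: 6.4
tool_pos: [0.457, 0.0674, 0.2781]
orientation: [180.0, -0.0, -157.5]
force: [0.4, -0.2, -2.1]
opening: 0.0237
gripper_force: 30.0
clock: 7.02
tool_pos: [0.4673, 0.1771, 0.278]
orientation: [180.0, 0.0, -157.4]
force: [-0.9, -0.4, -2.0]
opening: 0.0238
gripper_force: 30.0
at [467.3 177.1 278. ] [ 1.7999e+02  1.0000e-02 -1.5738e+02]
turn 0.02 rows-units first, then shift [-2.11  3.76  0.  ] xy rows>= 4 each [-0.526  0.939]
```

```bash
python3 -m handwheel '[[-1,-0.53,0.94,0,0,0,0],[-1,-0.53,0.94,0,0,0,0],[-1,-0.53,0.94,0,0,0,0],[-1,-0.53,0.94,0,0,0,0],[-1,0,0,0,0,0,0]]' && python3 -m handwheel '[[-1,0,0,0.9,0,0,0],[-1,0,0,0.9,0,0,0],[-1,0,0,0,0,0,0]]'
python3 - <<'E'
from h import *
o=get_obs(); print(o["tool_pos"],o["orientation"])
s,t=snap("scene"),snap("top")
a=cv2.resize(s["color"][130:240,300:460],(640,440))
cv2.imwrite("pics/chk2.png",a[...,::-1])
E
```

```text
clock: 7.65
tool_pos: [0.4805, 0.2854, 0.2779]
orientation: [-180.0, 0.0, -157.4]
force: [0.4, -0.1, -1.6]
opening: 0.0235
gripper_force: 30.0
clock: 8.02
tool_pos: [0.4796, 0.2824, 0.2316]
orientation: [-179.9, -0.2, -157.5]
force: [-0.4, -1.2, -1.3]
opening: 0.0239
gripper_force: 30.0
[0.47961948 0.28241112 0.23158155] [-179.908578     -0.2084592  -157.49434526]
```

View pics/chk2.png

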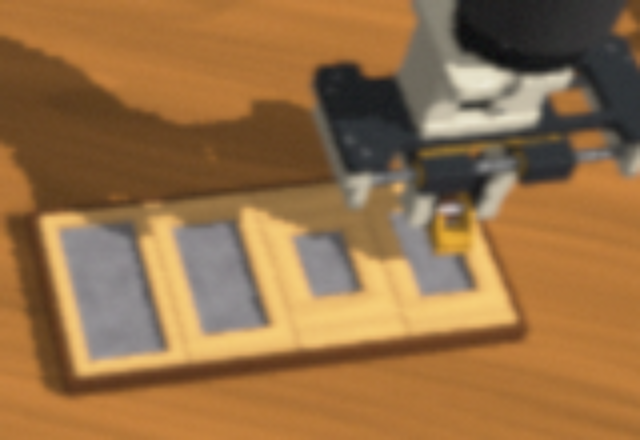

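The picture shows the small plane held level at crop (455,230), above the right-hand well at (435,250). Lowering it in.

```bash
python3 -m handwheel '[[-1,0,0,0.6,0,0,0],[-1,0,0,0.5,0,0,0],[-1,0,0,0.28,0,0,0],[-1,0,0,0,0,0,0]]'
```

```text
clock: 8.62
tool_pos: [0.4802, 0.2828, 0.1983]
orientation: [-180.0, -0.0, -157.5]
force: [0.3, -0.0, -1.7]
opening: 0.0243
gripper_force: 30.0
```

```bash
python3 -m handwheel '[[-1,0,0,0.04,0,0,0],[-1,0,0,0,0,0,0]]' && python3 -m handwheel '[[-0.1,0,0,0,0,0,0],[-0.1,0,0,0,0,0,0],[-0.1,0,0,0,0,0,0]]' && python3 -m handwheel '[[-0.1,0,0,-0.8,0,0,0],[-0.1,0,0,-0.8,0,0,0],[-0.1,0,0,-0.8,0,0,0],[-0.1,0,0,-0.8,0,0,0]]' && python3 calc.py 443 -103.5 278 -156.5  534 153 278 -157.5
```

```text
clock: 8.88
tool_pos: [0.4802, 0.2828, 0.1983]
orientation: [-180.0, 0.0, -157.5]
force: [-2.4, -1.0, 9.0]
opening: 0.0238
gripper_force: 30.0
clock: 9.25
tool_pos: [0.4802, 0.2828, 0.1975]
orientation: [-180.0, -0.0, -157.5]
force: [-0.4, 0.1, 0.4]
opening: 0.0391
gripper_force: 0.0
clock: 9.75
tool_pos: [0.4801, 0.2828, 0.2782]
orientation: [-180.0, -0.0, -157.5]
force: [0.4, -0.7, 0.5]
opening: 0.0395
gripper_force: 0.0
at [480.1 282.8 278.2] [-1.8000e+02 -1.0000e-02 -1.5748e+02]
turn -0.16 rows-units first, then shift [ 7.520e+00 -1.358e+01  1.000e-02] xy rows>= 14 each [ 0.537 -0.97 ]
turn 0.17 rows-units first, then shift [-7.29  8.09 -0.  ] xy rows>= 9 each [-0.81   0.898]
```

```bash
python3 -m handwheel '[[0.23,0.54,-0.97,0,0,0,-0.16],[0.23,0.54,-0.97,0,0,0,0],[0.23,0.54,-0.97,0,0,0,0],[0.23,0.54,-0.97,0,0,0,0],[0.23,0.54,-0.97,0,0,0,0]]' && python3 -m handwheel '[[0.23,0.54,-0.97,0,0,0,0],[0.23,0.54,-0.97,0,0,0,0],[0.23,0.54,-0.97,0,0,0,0],[0.23,0.54,-0.97,0,0,0,0],[0.23,0.54,-0.97,0,0,0,0]]' && python3 -m handwheel '[[0.23,0.54,-0.97,0,0,0,0],[0.23,0.54,-0.97,0,0,0,0],[0.23,0.54,-0.97,0,0,0,0],[0.23,0,0,0,0,0,0]]' && python3 calc.py 443 -103.5 188 -156.5
python3 - <<'E'
from meas import *
t=snap("top")
cv2.imwrite("pics/chk3.png",cv2.resize(t["color"][190:302,120:275],None,fx=4,fy=4)[...,::-1])
E
```

```text
clock: 10.38
tool_pos: [0.4657, 0.1427, 0.2774]
orientation: [-180.0, -0.0, -156.6]
force: [-0.0, 0.5, 0.8]
opening: 0.0538
gripper_force: 0.0
clock: 11.0
tool_pos: [0.4518, 0.0048, 0.2775]
orientation: [-180.0, -0.0, -156.6]
force: [0.5, 0.4, -0.3]
opening: 0.0538
gripper_force: 0.0
clock: 11.5
tool_pos: [0.4433, -0.0783, 0.2774]
orientation: [180.0, -0.0, -156.7]
force: [0.5, 0.3, 0.9]
opening: 0.0538
gripper_force: 0.0
at [443.3 -78.3 277.4] [ 1.7999e+02 -5.0000e-02 -1.5670e+02]
turn -0.03 rows-units first, then shift [ 0.41 -0.92  3.57] xy rows>= 1 each [ 0.413 -0.918]
```

View pics/chk3.png

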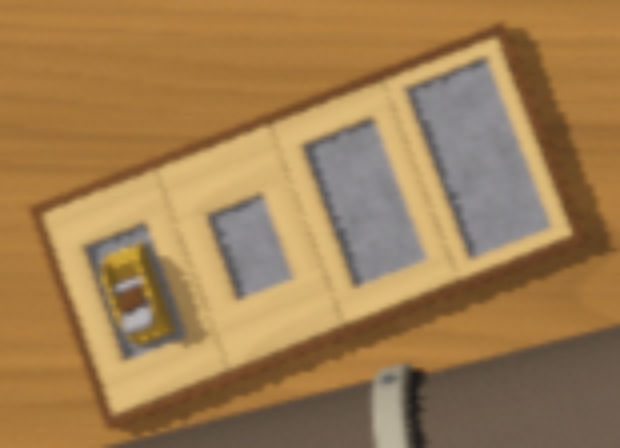

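The small plane sits inside its well at crop (140,295), well clear of the edges. Next, the medium one.

```bash
python3 -m handwheel '[[0.23,0.41,-0.92,0,0,0,0],[0.23,0,0,0.9,0,0,0],[0.23,0,0,0.9,0,0,0],[0.23,0,0,0.9,0,0,0],[0.23,0,0,0.86,0,0,0]]' && python3 -m handwheel '[[0.23,0,0,0,0,0,0],[-1,0,0,0,0,0,0],[-1,0,0,0,0,0,0],[-1,0,0,0,0,0,0],[-1,0,0,0,0,0,0]]'
```

```text
clock: 12.18
tool_pos: [0.444, -0.1012, 0.188]
orientation: [-180.0, 0.0, -156.5]
force: [0.2, 1.6, -0.4]
opening: 0.0539
gripper_force: 0.0
clock: 12.8
tool_pos: [0.4444, -0.1014, 0.1894]
orientation: [-180.0, 0.1, -156.5]
force: [-2.5, 0.1, 7.7]
opening: 0.0301
gripper_force: 30.0
```

```bash
python3 -m handwheel '[[-1,0,0,-0.9,0,0,0],[-1,0,0,-0.9,0,0,0.16],[-1,0,0,-0.9,0,0,0],[-1,0,0,-0.9,0,0,0],[-1,0,0,0,0,0,0]]' && python3 calc.py 535 153.5 278 -157.5
```

```text
clock: 13.42
tool_pos: [0.4444, -0.1013, 0.2798]
orientation: [-180.0, 0.2, -157.5]
force: [0.5, 0.2, -2.6]
opening: 0.0298
gripper_force: 30.0
at [ 444.4 -101.3  279.8] [-179.97    0.18 -157.48]
turn 0.00 rows-units first, then shift [-7.25  8.03  0.07] xy rows>= 9 each [-0.806  0.892]
```

```bash
python3 -m handwheel '[[-1,-0.81,0.89,0,0,0,0],[-1,-0.81,0.89,0,0,0,0],[-1,-0.81,0.89,0,0,0,0],[-1,-0.81,0.89,0,0,0,0],[-1,-0.81,0.89,0,0,0,0]]' && python3 -m handwheel '[[-1,-0.81,0.89,0,0,0,0],[-1,-0.81,0.89,0,0,0,0],[-1,-0.81,0.89,0,0,0,0],[-1,-0.81,0.89,0,0,0,0],[-1,0,0,0,0,0,0]]' && python3 calc.py 535 153.5 198.5 -157.5
```

```text
clock: 14.05
tool_pos: [0.4947, 0.0409, 0.2772]
orientation: [180.0, -0.1, -157.5]
force: [0.7, -0.4, -2.0]
opening: 0.0297
gripper_force: 30.0
clock: 14.68
tool_pos: [0.5367, 0.1557, 0.2781]
orientation: [-180.0, 0.0, -157.4]
force: [-0.0, -0.4, -2.6]
opening: 0.0296
gripper_force: 30.0
at [536.7 155.7 278.1] [-1.8000e+02  1.0000e-02 -1.5738e+02]
turn 0.02 rows-units first, then shift [ 0.1  -0.06  3.19] xy rows>= 1 each [ 0.098 -0.056]
```

```bash
python3 -m handwheel '[[-1,0.1,-0.06,0.9,0,0,0],[-1,0,0,0.9,0,0,0],[-1,0,0,0.8,0,0,0],[-1,0,0,0.5,0,0,0],[-1,0,0,0,0,0,0]]' && python3 -m handwheel '[[-1,0,0,0.07,0,0,0],[-1,0,0,0,0,0,0]]'
```

```text
clock: 15.3
tool_pos: [0.534, 0.151, 0.2006]
orientation: [-180.0, -0.1, -157.5]
force: [0.2, -0.5, -2.6]
opening: 0.03
gripper_force: 30.0
clock: 15.55
tool_pos: [0.5341, 0.1511, 0.1998]
orientation: [180.0, 0.0, -157.5]
force: [0.4, -0.5, -3.1]
opening: 0.0297
gripper_force: 30.0
```

```bash
python3 -m handwheel '[[-1,0,0,0.06,0,0,0],[-1,0,0,0,0,0,0]]' && python3 -m handwheel '[[0.02,0,0,0,0,0,0],[0.02,0,0,0,0,0,0],[0.02,0,0,0,0,0,0]]' && python3 -m handwheel '[[0.02,0,0,-0.8,0,0,0],[0.02,0,0,-0.8,0,0,0],[0.02,0,0,-0.8,0,0,0],[0.02,0,0,-0.8,0,0,0]]' && python3 calc.py 588 -369 278 -174  561.3 88 278 -157.5
```

```text
clock: 15.8
tool_pos: [0.5342, 0.1512, 0.1991]
orientation: [180.0, 0.1, -157.5]
force: [-3.7, 1.0, 6.8]
opening: 0.0297
gripper_force: 30.0
clock: 16.18
tool_pos: [0.5341, 0.1511, 0.198]
orientation: [180.0, 0.0, -157.5]
force: [0.1, -0.4, 0.0]
opening: 0.0442
gripper_force: 0.0
clock: 16.68
tool_pos: [0.534, 0.151, 0.2785]
orientation: [-180.0, -0.0, -157.5]
force: [-0.2, 0.4, 0.0]
opening: 0.0446
gripper_force: 0.0
at [534.  151.  278.5] [-1.8000e+02 -1.0000e-02 -1.5748e+02]
turn 2.75 rows-units first, then shift [ 3.000e-02 -2.091e+01  2.000e-02] xy rows>= 21 each [ 0.001 -0.996]
turn -2.75 rows-units first, then shift [-6.01 17.3  -0.  ] xy rows>= 18 each [-0.334  0.961]
```

```bash
python3 -m handwheel '[[0.36,0,0,0,0,0,0.92],[0.36,0,0,0,0,0,0.92],[0.36,0,0,0,0,0,0.91],[0.36,0,-1,0,0,0,0],[0.36,0,-1,0,0,0,0]]' && python3 -m handwheel '[[0.36,0,-1,0,0,0,0],[0.36,0,-1,0,0,0,0],[0.36,0,-1,0,0,0,0],[0.36,0,-1,0,0,0,0],[0.36,0,-1,0,0,0,0]]' && python3 -m handwheel '[[0.36,0,-1,0,0,0,0],[0.36,0,-1,0,0,0,0],[0.36,0,-1,0,0,0,0],[0.36,0,-1,0,0,0,0],[0.36,0,-1,0,0,0,0]]' && python3 -m handwheel '[[0.36,0,-1,0,0,0,0],[0.36,0,-1,0,0,0,0],[0.36,0,-1,0,0,0,0],[0.36,0,-1,0,0,0,0],[0.36,0,-1,0,0,0,0]]' && python3 -m handwheel '[[0.36,0,-1,0,0,0,0],[0.36,0,-1,0,0,0,0],[0.36,0,-1,0,0,0,0],[0.36,0,0,0,0,0,0]]' && python3 calc.py 588 -369 188 -174
```

```text
clock: 17.3
tool_pos: [0.5393, 0.101, 0.2778]
orientation: [-180.0, -0.0, -173.9]
force: [0.0, -0.4, -0.7]
opening: 0.0595
gripper_force: 0.0
clock: 17.92
tool_pos: [0.5524, -0.0238, 0.2778]
orientation: [180.0, -0.0, -174.0]
force: [0.3, -0.6, -0.5]
opening: 0.0595
gripper_force: 0.0
clock: 18.55
tool_pos: [0.5656, -0.1481, 0.2778]
orientation: [-180.0, -0.0, -174.0]
force: [0.0, -0.2, -0.9]
opening: 0.0592
gripper_force: 0.0
clock: 19.18
tool_pos: [0.5786, -0.2725, 0.2777]
orientation: [180.0, -0.0, -174.0]
force: [0.8, 0.8, 0.3]
opening: 0.0593
gripper_force: 0.0
clock: 19.68
tool_pos: [0.5864, -0.348, 0.2774]
orientation: [180.0, -0.0, -174.1]
force: [-0.4, 1.1, 0.0]
opening: 0.0596
gripper_force: 0.0
at [ 586.4 -348.   277.4] [ 1.8000e+02 -3.0000e-02 -1.7408e+02]
turn -0.01 rows-units first, then shift [ 0.02 -0.84  3.57] xy rows>= 1 each [ 0.024 -0.844]
```

```bash
python3 -m handwheel '[[0.36,0,-0.84,0,0,0,0],[0.36,0,0,0.9,0,0,0],[0.36,0,0,0.9,0,0,0],[0.36,0,0,0.9,0,0,0],[0.36,0,0,0.86,0,0,0]]' && python3 -m handwheel '[[0.36,0,0,0,0,0,0],[-1,0,0,0,0,0,0],[-1,0,0,0,0,0,0],[-1,0,0,0,0,0,0],[-1,0,0,0,0,0,0]]'
```

```text
clock: 20.3
tool_pos: [0.5888, -0.3674, 0.1882]
orientation: [-180.0, 0.0, -174.0]
force: [0.4, 0.2, -0.3]
opening: 0.0593
gripper_force: 0.0
clock: 20.92
tool_pos: [0.5891, -0.3674, 0.1901]
orientation: [-179.9, 0.1, -174.0]
force: [-0.6, -0.6, 4.2]
opening: 0.0356
gripper_force: 30.0
```

Gripped: the opening is 35.6 mm, as expected for 36 mm cheeks. Lifting and turning towards the well angle.

```bash
python3 -m handwheel '[[-1,0,0,-0.9,0,0,0],[-1,0,0,-0.9,0,0,-0.92],[-1,0,0,-0.9,0,0,-0.92],[-1,0,0,-0.9,0,0,-0.91],[-1,0,0,0,0,0,0]]' && python3 calc.py 562 88 278 -157.5
```

```text
clock: 21.55
tool_pos: [0.5889, -0.367, 0.2801]
orientation: [-179.9, 0.1, -157.5]
force: [0.5, 0.3, -4.6]
opening: 0.0355
gripper_force: 30.0
at [ 588.9 -367.   280.1] [-1.7993e+02  1.1000e-01 -1.5752e+02]
turn -0.00 rows-units first, then shift [-5.97 17.23  0.08] xy rows>= 18 each [-0.332  0.957]
```

```bash
python3 -m handwheel '[[-1,-0.33,0.96,0,0,0,0],[-1,-0.33,0.96,0,0,0,0],[-1,-0.33,0.96,0,0,0,0],[-1,-0.33,0.96,0,0,0,0],[-1,-0.33,0.96,0,0,0,0]]' && python3 -m handwheel '[[-1,-0.33,0.96,0,0,0,0],[-1,-0.33,0.96,0,0,0,0],[-1,-0.33,0.96,0,0,0,0],[-1,-0.33,0.96,0,0,0,0],[-1,-0.33,0.96,0,0,0,0]]' && python3 -m handwheel '[[-1,-0.33,0.96,0,0,0,0],[-1,-0.33,0.96,0,0,0,0],[-1,-0.33,0.96,0,0,0,0],[-1,-0.33,0.96,0,0,0,0],[-1,-0.33,0.96,0,0,0,0]]' && python3 -m handwheel '[[-1,-0.33,0.96,0,0,0,0],[-1,-0.33,0.96,0,0,0,0],[-1,0,0,0,0,0,0],[-1,0,0,0,0,0,0]]' && python3 calc.py 562 88 198.5 -157.5
```

```text
clock: 22.18
tool_pos: [0.5799, -0.2386, 0.2771]
orientation: [179.9, -0.1, -157.6]
force: [-0.4, 1.4, -3.9]
opening: 0.0358
gripper_force: 30.0
clock: 22.8
tool_pos: [0.5718, -0.1122, 0.2773]
orientation: [179.9, -0.1, -157.6]
force: [0.2, -0.2, -3.7]
opening: 0.0364
gripper_force: 30.0
clock: 23.42
tool_pos: [0.5638, 0.0141, 0.2774]
orientation: [180.0, -0.1, -157.6]
force: [0.0, -0.1, -3.7]
opening: 0.0358
gripper_force: 30.0
clock: 23.92
tool_pos: [0.5612, 0.0637, 0.2779]
orientation: [180.0, -0.1, -157.5]
force: [-0.1, -0.1, -5.0]
opening: 0.036
gripper_force: 30.0
at [561.2  63.7 277.9] [ 1.7999e+02 -1.1000e-01 -1.5751e+02]
turn -0.00 rows-units first, then shift [-0.4   0.89  3.18] xy rows>= 1 each [-0.403  0.886]
```

```bash
python3 -m handwheel '[[-1,-0.4,0.88,0,0,0,0],[-1,0,0,0.9,0,0,0],[-1,0,0,0.9,0,0,0],[-1,0,0,0.8,0,0,0],[-1,0,0,0,0,0,0]]' && python3 calc.py 562 88 198.5 -157.5
```

```text
clock: 24.55
tool_pos: [0.5619, 0.0867, 0.2121]
orientation: [-180.0, -0.2, -157.6]
force: [0.3, 1.5, -4.6]
opening: 0.0356
gripper_force: 30.0
at [561.9  86.7 212.1] [-179.99   -0.24 -157.57]
turn -0.01 rows-units first, then shift [-0.03  0.05  0.54] xy rows>= 1 each [-0.025  0.046]
```

```bash
python3 -m handwheel '[[-1,0,0.05,0.5,0,0,0],[-1,0,0,0.1,0,0,0],[-1,0,0,0,0,0,0]]' && python3 -m handwheel '[[-1,0,0,0.05,0,0,0],[-1,0,0,0,0,0,0]]'
```

```text
clock: 24.92
tool_pos: [0.5625, 0.0889, 0.2]
orientation: [-180.0, 0.1, -157.5]
force: [-2.7, -0.5, 3.6]
opening: 0.0359
gripper_force: 30.0
clock: 25.18
tool_pos: [0.5624, 0.0889, 0.2]
orientation: [-180.0, 0.1, -157.5]
force: [-8.2, 0.3, 16.3]
opening: 0.036
gripper_force: 30.0
```

```bash
python3 -m handwheel '[[0.1,0,0,0,0,0,0],[0.1,0,0,0,0,0,0],[0.1,0,0,0,0,0,0]]' && python3 -m handwheel '[[0.1,0,0,-0.8,0,0,0],[0.1,0,0,-0.8,0,0,0],[0.1,0,0,-0.8,0,0,0],[0.1,0,0,-0.8,0,0,0]]' && python3 calc.py 531 -217 278 140  507.3 218.3 278 -157.5
```

```text
clock: 25.55
tool_pos: [0.5625, 0.0889, 0.1977]
orientation: [-180.0, 0.0, -157.5]
force: [-0.3, -0.1, 0.2]
opening: 0.0482
gripper_force: 0.0
clock: 26.05
tool_pos: [0.5623, 0.0888, 0.2782]
orientation: [-180.0, -0.0, -157.5]
force: [-0.0, 0.4, 0.1]
opening: 0.0479
gripper_force: 0.0
at [562.3  88.8 278.2] [-1.8000e+02 -1.0000e-02 -1.5748e+02]
turn 10.42 rows-units first, then shift [-6.900e+00 -1.018e+01  1.000e-02] xy rows>= 11 each [-0.628 -0.925]
turn -10.42 rows-units first, then shift [-5.79 16.45 -0.  ] xy rows>= 17 each [-0.34   0.968]
```

```bash
python3 -m handwheel '[[0.1,0,0,0,0,0,1],[0.1,0,0,0,0,0,1],[0.1,0,0,0,0,0,1],[0.1,0,0,0,0,0,1],[0.1,0,0,0,0,0,1]]' && python3 -m handwheel '[[0.1,0,0,0,0,0,1],[0.1,0,0,0,0,0,1],[0.1,0,0,0,0,0,1],[0.1,0,0,0,0,0,1],[0.1,0,0,0,0,0,1]]' && python3 -m handwheel '[[0.1,0,0,0,0,0,0.42],[0.1,-0.63,-0.93,0,0,0,0],[0.1,-0.63,-0.93,0,0,0,0],[0.1,-0.63,-0.93,0,0,0,0],[0.1,-0.63,-0.93,0,0,0,0]]' && python3 -m handwheel '[[0.1,-0.63,-0.93,0,0,0,0],[0.1,-0.63,-0.93,0,0,0,0],[0.1,-0.63,-0.93,0,0,0,0],[0.1,-0.63,-0.93,0,0,0,0],[0.1,-0.63,-0.93,0,0,0,0]]' && python3 -m handwheel '[[0.1,-0.63,-0.93,0,0,0,0],[0.1,0,0,0,0,0,0],[0.1,0,0,0,0,0,0]]' && python3 calc.py 531.5 -217 188 140
python3 - <<'E'
from h import *
t,s=snap("top"),snap("scene")
a=cv2.resize(t["color"][190:302,120:275],(620,448)); b=cv2.resize(s["color"][130:205,180:290],(620,423))
cv2.imwrite("pics/chk4.png",a[...,::-1]); cv2.imwrite("pics/chk5.png",b[...,::-1])
E
```

```text
clock: 26.68
tool_pos: [0.5623, 0.0888, 0.2775]
orientation: [-180.0, -0.0, 172.3]
force: [0.2, -0.7, -0.2]
opening: 0.0482
gripper_force: 0.0
clock: 27.3
tool_pos: [0.5623, 0.0888, 0.2774]
orientation: [-180.0, -0.0, 142.3]
force: [-0.8, -0.5, 0.1]
opening: 0.0481
gripper_force: 0.0
clock: 27.92
tool_pos: [0.5507, -0.0237, 0.2775]
orientation: [-180.0, 0.0, 140.0]
force: [0.6, 0.1, 0.1]
opening: 0.0478
gripper_force: 0.0
clock: 28.55
tool_pos: [0.5363, -0.1635, 0.2775]
orientation: [-180.0, -0.0, 140.0]
force: [1.0, -0.2, 0.8]
opening: 0.0479
gripper_force: 0.0
clock: 28.92
tool_pos: [0.5335, -0.1904, 0.2775]
orientation: [-180.0, -0.0, 140.0]
force: [0.4, -0.5, -0.2]
opening: 0.0486
gripper_force: 0.0
at [ 533.5 -190.4  277.5] [-1.8000e+02 -1.0000e-02  1.3997e+02]
turn -0.00 rows-units first, then shift [-0.62 -0.87  3.58] xy rows>= 1 each [-0.622 -0.867]
```

View pics/chk4.png

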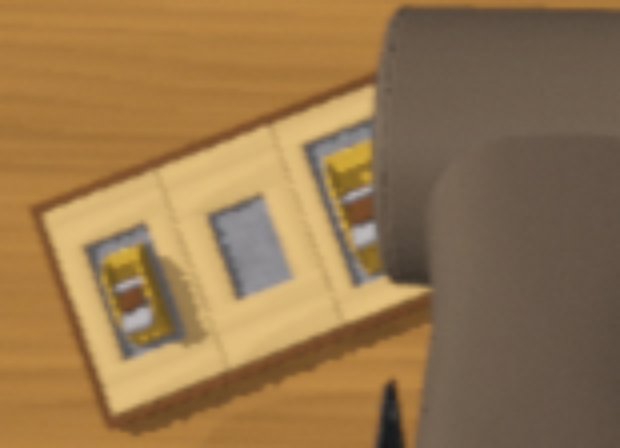

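View pics/chk5.png

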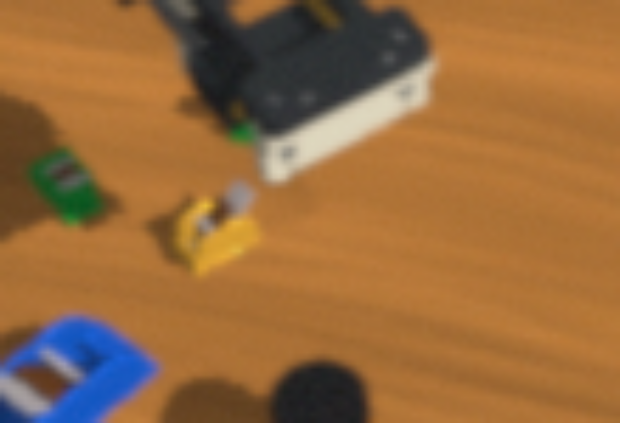

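The small plane at crop (135,295) and the visible part of the medium one at (350,205) lie inside their wells. The tiny brass plane stands free at (220,230) in the second crop, with the greens clear of the gripper. Going down on it.

```bash
python3 -m handwheel '[[0.1,-0.62,-0.87,0,0,0,0],[0.1,0,0,0.9,0,0,0],[0.1,0,0,0.9,0,0,0],[0.1,0,0,0.9,0,0,0],[0.1,0,0,0.86,0,0,0]]' && python3 -m handwheel '[[0.1,0,0,0,0,0,0],[-1,0,0,0,0,0,0],[-1,0,0,0,0,0,0],[-1,0,0,0,0,0,0],[-1,0,0,0,0,0,0]]'
```

```text
clock: 29.65
tool_pos: [0.5317, -0.2163, 0.1881]
orientation: [180.0, 0.0, 140.1]
force: [0.3, 0.8, -0.1]
opening: 0.0482
gripper_force: 0.0
clock: 30.28
tool_pos: [0.5315, -0.2172, 0.1893]
orientation: [180.0, 0.0, 140.0]
force: [0.0, 0.7, 4.8]
opening: 0.0197
gripper_force: 30.0
```

```bash
python3 -m handwheel '[[-1,0,0,-0.9,0,0,0],[-1,0,0,-0.9,0,0,-1],[-1,0,0,-0.9,0,0,-1],[-1,0,0,-0.9,0,0,-1],[-1,0,0,0,0,0,-1]]' && python3 -m handwheel '[[-1,0,0,0,0,0,-1],[-1,0,0,0,0,0,-1],[-1,0,0,0,0,0,-1],[-1,0,0,0,0,0,-1],[-1,0,0,0,0,0,-1]]' && python3 -m handwheel '[[-1,0,0,0,0,0,-1],[-1,0,0,0,0,0,-0.42],[-1,0,0,0,0,0,0]]' && python3 calc.py 507.3 218.3 278 -157.5
```

```text
clock: 30.9
tool_pos: [0.5319, -0.2173, 0.2807]
orientation: [180.0, 0.2, 164.2]
force: [-0.2, -0.7, -1.0]
opening: 0.0192
gripper_force: 30.0
clock: 31.52
tool_pos: [0.5312, -0.2172, 0.2786]
orientation: [180.0, -0.0, -165.8]
force: [-0.4, -0.3, -0.8]
opening: 0.019
gripper_force: 30.0
clock: 31.9
tool_pos: [0.5312, -0.2172, 0.2786]
orientation: [180.0, -0.0, -157.5]
force: [-0.6, -0.3, 0.1]
opening: 0.02
gripper_force: 30.0
at [ 531.2 -217.2  278.6] [ 179.99   -0.   -157.51]
turn -0.00 rows-units first, then shift [-5.78 16.46  0.03] xy rows>= 17 each [-0.34   0.968]
```

```bash
python3 -m handwheel '[[-1,-0.34,0.97,0,0,0,0],[-1,-0.34,0.97,0,0,0,0],[-1,-0.34,0.97,0,0,0,0],[-1,-0.34,0.97,0,0,0,0],[-1,-0.34,0.97,0,0,0,0]]' && python3 -m handwheel '[[-1,-0.34,0.97,0,0,0,0],[-1,-0.34,0.97,0,0,0,0],[-1,-0.34,0.97,0,0,0,0],[-1,-0.34,0.97,0,0,0,0],[-1,-0.34,0.97,0,0,0,0]]' && python3 -m handwheel '[[-1,-0.34,0.97,0,0,0,0],[-1,-0.34,0.97,0,0,0,0],[-1,-0.34,0.97,0,0,0,0],[-1,-0.34,0.97,0,0,0,0],[-1,-0.34,0.97,0,0,0,0]]' && python3 -m handwheel '[[-1,-0.34,0.97,0,0,0,0],[-1,0,0,0,0,0,0],[-1,0,0,0,0,0,0]]' && python3 calc.py 507.3 218.3 198.5 -157.5
python3 - <<'E'
from h import *
s=snap("scene")
cv2.imwrite("pics/chk6.png",cv2.resize(s["color"][130:240,300:460],(640,440))[...,::-1])
E
```

```text
clock: 32.52
tool_pos: [0.524, -0.0881, 0.2787]
orientation: [180.0, 0.0, -157.6]
force: [0.3, 0.6, -1.3]
opening: 0.0197
gripper_force: 30.0
clock: 33.15
tool_pos: [0.5169, 0.0402, 0.2788]
orientation: [180.0, 0.0, -157.6]
force: [-0.4, 0.3, -0.7]
opening: 0.0194
gripper_force: 30.0
clock: 33.78
tool_pos: [0.5097, 0.1685, 0.2787]
orientation: [180.0, 0.0, -157.6]
force: [0.9, 0.8, -0.5]
opening: 0.0197
gripper_force: 30.0
clock: 34.15
tool_pos: [0.5082, 0.1931, 0.2785]
orientation: [-180.0, -0.0, -157.5]
force: [-0.7, -0.1, -1.7]
opening: 0.0196
gripper_force: 30.0
at [508.2 193.1 278.5] [-1.800e+02 -3.000e-02 -1.575e+02]
turn -0.00 rows-units first, then shift [-0.35  0.95  3.2 ] xy rows>= 1 each [-0.351  0.946]
```

View pics/chk6.png

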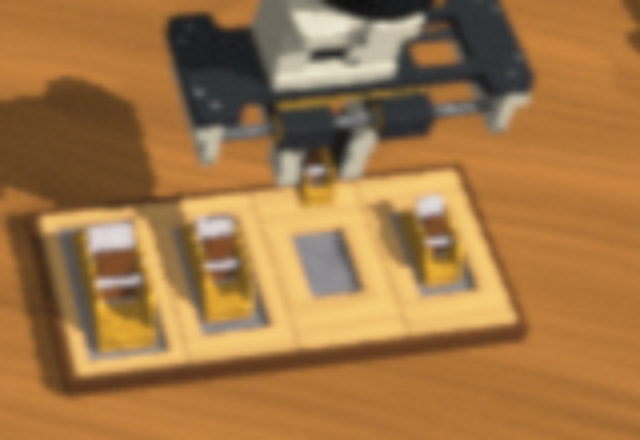

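The large (120,290), medium (225,270) and small (437,245) planes sit in their wells. The tiny one hangs level at (318,175), by its empty well at (327,262).

```bash
python3 -m handwheel '[[-1,-0.35,0.95,0,0,0,0],[-1,0,0,0.9,0,0,0],[-1,0,0,0.9,0,0,0],[-1,0,0,0.8,0,0,0],[-1,0,0,0,0,0,0]]' && python3 calc.py 507.3 218.3 198.5 -157.5
```

```text
clock: 34.83
tool_pos: [0.507, 0.2175, 0.2124]
orientation: [-179.9, -0.2, -157.6]
force: [0.2, 0.7, 0.4]
opening: 0.0195
gripper_force: 30.0
at [507.  217.5 212.4] [-179.94   -0.18 -157.55]
turn -0.01 rows-units first, then shift [-0.02  0.02  0.56] xy rows>= 1 each [-0.024  0.025]
```

```bash
python3 -m handwheel '[[-1,0,0,0.5,0,0,0],[-1,0,0,0.1,0,0,0],[-1,0,0,0,0,0,0]]' && python3 -m handwheel '[[-1,0,0,0.03,0,0,0],[-1,0,0,0,0,0,0]]'
```

```text
clock: 35.2
tool_pos: [0.5075, 0.2185, 0.1993]
orientation: [-180.0, 0.0, -157.5]
force: [-1.1, -2.0, 2.9]
opening: 0.0195
gripper_force: 30.0
clock: 35.45
tool_pos: [0.5074, 0.2185, 0.1993]
orientation: [-180.0, 0.0, -157.5]
force: [-3.9, -1.6, 12.3]
opening: 0.0197
gripper_force: 30.0
```

```bash
python3 -m handwheel '[[-0.3,0,0,0,0,0,0],[-0.3,0,0,0,0,0,0],[-0.3,0,0,0,0,0,0]]' && python3 -m handwheel '[[-0.3,0,0,-0.8,0,0,0],[-0.3,0,0,-1,0,0,0],[-0.3,0,0,-1,0,0,0],[-0.3,0,0,-1,0,0,0],[-0.3,0,0,-1,0,0,0]]' && python3 -m handwheel '[[-0.3,0.4,-1,0,0,0,0],[-0.3,0.4,-1,0,0,0,0],[-0.3,0.4,-1,0,0,0,0],[-0.3,0.4,-1,0,0,0,0],[-0.3,0.4,-1,0,0,0,0]]' && python3 -m handwheel '[[-0.3,0.4,-1,0,0,0,0],[-0.3,0.4,-1,0,0,0,0],[-0.3,0.4,-1,0,0,0,0],[-0.3,0.4,-1,0,0,0,0],[-0.3,0.4,-1,0,0,0,0]]'
python3 - <<'E'
from meas import *
t,s=snap("top"),snap("scene")
cv2.imwrite("pics/end.png",np.vstack([cv2.resize(t["color"][190:302,120:275],(415,300)),cv2.resize(s["color"][160:235,300:440],(415,222))])[...,::-1])
W=[(480,284),(507.3,218.3),(534.5,152.9),(561.5,87.3)]
B=[b for b in blobs(t,"brass") if 130<b[0][0]<270 and 195<b[0][1]<300]
C=[b for b in blobs(s,"brass") if 305<b[0][0]<435 and 165<b[0][1]<235]
for b in B: print(b[0].round(),b[1],*rect(t,b[2],.022))
for c in C: print("s",c[0].round(),c[1],*rect(s,c[2],.022))
E
```

```text
clock: 35.83
tool_pos: [0.5074, 0.2187, 0.1979]
orientation: [180.0, 0.0, -157.5]
force: [-0.1, 0.2, 0.2]
opening: 0.0303
gripper_force: 0.0
clock: 36.45
tool_pos: [0.5073, 0.2186, 0.3186]
orientation: [-180.0, -0.0, -157.5]
force: [0.5, -0.2, 0.1]
opening: 0.0305
gripper_force: 0.0
clock: 37.08
tool_pos: [0.509, 0.0832, 0.3178]
orientation: [180.0, -0.0, -157.5]
force: [0.5, -0.4, -0.8]
opening: 0.0304
gripper_force: 0.0
clock: 37.7
tool_pos: [0.5107, -0.0514, 0.3178]
orientation: [180.0, -0.0, -157.5]
force: [-0.3, 0.0, -1.5]
opening: 0.0306
gripper_force: 0.0
[208. 229.] 41.5 [558.78430176 160.17967224] (25.53968048095703, 10.342835426330566) -69.5793571472168
[234. 217.] 175.0 [587.35046387  99.00501251] (34.495548248291016, 28.821414947509766) -70.41173553466797
s [382. 195.] 92.0 [511.68673706 221.15625   ] (35.03645324707031, 25.35703468322754) 14.320878028869629
s [329. 203.] 382.5 [565.22698975  93.26727295] (87.40232849121094, 40.26930618286133) 21.467111587524414
s [355. 198.] 265.0 [535.14709473 154.63182068] (71.50038146972656, 35.703250885009766) 21.090835571289062
s [408. 192.] 166.0 [482.13748169 286.05026245] (53.079742431640625, 31.11785316467285) 22.0827693939209
```

View pics/end.png

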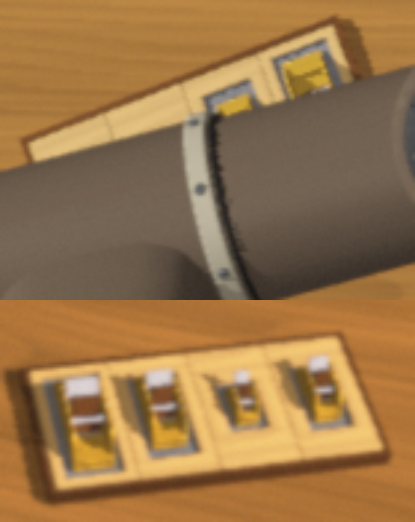

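The scene half shows all four planes down in their own wells. Measured centres are within about 7 mm of the wells and the angles within 9°. The gripper is clear, so I am handing in.

```bash
python3 -m handwheel '[[-0.3,0,0,0,0,0,0],[-0.3,0,0,0,0,0,0],[-0.3,0,0,0,0,0,0]]' && python3 -c "
from plant import *
print(close_job())"
```

```text
clock: 38.17
tool_pos: [0.5108, -0.05, 0.3179]
orientation: [180.0, 0.0, -157.4]
force: [0.3, -0.3, 0.6]
opening: 0.0308
gripper_force: 0.0
the job is handed in; nothing more can be done
None
```

All four brass planes are in their own wells, set down gently, and the job was handed in at 38 s of the 93 s; no verdict came back, but the last picture shows each one down and upright, and the arm never went near the jar or the hammer.

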